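# Take the pile of bench supplies apart into their trays

### The arm

A 7-joint arm with a two-finger parallel gripper is mounted at the origin on a cart in front of the work surface, level with it; the furniture and walls round the work are solid. World frame = base frame: x ahead of the robot, y to its left, z up, the work surface at z = 0. Lengths are in m, angles in rad, forces in N, time in s.
With the tool pointing down it reaches from about 0.425 to 0.925 m from the base axis. Payload 6.8 kg.
Tool frame: the origin (TCP) lies at the very end of the fingers, on their centre line; the grasp point (between the pads) lies 19 mm behind it; z points along the fingers, y is the direction in which the jaws open and shut (so a half turn about z gives the same grasp; the last joint's range is limited). The gripper opens to 85 mm and grips with 20 to 120 N. Pads are 22 mm wide; open, the fingers measure 114 mm over their backs; the gripper's body (76 mm by 85 mm) begins 54 mm behind the grasp point. The pads swing forward as they close: fully open they stand 13 mm farther back than shut.
Start: joints at [-1.262, 0.477, 0.022, 1.555, -0.011, 1.109, -0.083], TCP at [0.273, 0.617, 0.231] pointing down, gripper open.
Joint ranges: [-2.96, 2.96], [-0.34, 2.1], [-1.41, 1.46], [0.24, 2.44], [-1.37, 4.51], [0.17, 1.92], [-2.96, 2.96]. Speed limits (rad/s): [2.39, 2.39, 3.14, 3.14, 3.14, 3.14, 3.14].

### API

Orientations are given as a unit quaternion [w, x, y, z].
In Python, from station import bot gives the robot as it stands.
- The arm moves only by the tool move_arm, never from a script. Its argument "commands" is text: rows parted by semicolons, each of 7 numbers parted by spaces: the opening, from 0 (shut) to 1 (fully open), then the shift along the tool's x, y, z in cm, then the turn, a rotation vector about the tool's x, y, z in degrees. In form: gripper tx ty tz rx ry rz; .... A call has 1 to 12 rows; each row shifts and turns the commanded pose from where the row before left it, along the tool's axes as they then stand; what a row does not reach is not made up. A row lasts 1/12 s, in which the tool goes at most 41.7 mm and 7.16 degrees, less where a joint would pass 70% of its speed; a pose out of reach is approached as far as the arm can. A call with a gripper value outside its range is refused whole. The fingers move at their own pace and stop on an object; "force" is the grip in N (left out, the last holds). Time passes only in rows, so rows that do not move let the fingers close. It gives the time, the measured TCP pose, the force and the opening at its end, in the units of the state.
- bot.get_obs(): the state, without advancing time (a new reading comes with each control period).
- bot.read_camera(name): name is "scene" or "top"; returns a dict with "img" (384x512x3 uint8, red, green, blue), "K" (3x3 intrinsics, pixels), "rvec" (rotation vector, rad) and "tvec" (3), from world to camera coordinates, as OpenCV has them. Camera axes: x right, y down, z forward; pixel columns grow to the right and rows downward; lengths in m; the calibration is good to about 2 mm. A picture is of the moment at which its call begins. There is no depth.
- bot.hand_in(): hands the job in, once; it reports no verdict.
The state is a dict: "t": time; "q": joint angles; "joint_vel": joint speeds; "joint_torque": joint torques, N m; "eef_pos": TCP position; "tool_rot": TCP orientation; "contact_force": force on the tool from outside, world axes, zero at the start; "torque": the same for the moment, N m; "gripper_width": opening from 0.0 (shut) to 1.0 (fully open).
Only numpy, scipy, OpenCV 4.12 (cv2) and the standard library are available. Lean on these libraries where they do the work, as an engineer would, in place of code of your own. Each camera call takes 0.05 s, during which the arm holds its last target. There are 200 camera calls.

### The job

Someone piled the bench supplies up to wipe the worktop. Take the pile apart from the top down, one thing at a time, and set each one upright and flat inside its own round tray: the cork in the yellow tray, then the thread spool in the blue one, then the green tin in the green one, and last the tape roll in the black one. Do not tip anything over, and leave the red-capped glass vial standing where it is.

Things in the scene. Friction and masses are not known exactly. Their poses are not given: they have to be found in the camera images.
- cork: Tapered brown cork, 24 mm high, 25 mm across at the top and about 20 mm at the foot; it stands narrow end down on top of the pile. Origin: centre of its underside; z up. 12 g. In the pile at the start, from the bench upward: tape roll, tin, spool, cork, centred on one another to within about 4 mm.
- spool: Wooden spool of pale waxed thread standing upright, 38 mm across the two end flanges (solid for contact: a 38 mm cylinder), 50 mm high. Origin: centre of its underside; z is its axis, up. 45 g. Under the cork, on the tin.
- tin: Flat round tin with a green lid that stays on, 67 mm across, 24 mm high (lid the upper 12 mm; the part below is 64 mm across). Origin: centre of its underside; z up. 55 g. Under the spool, on the tape roll.
- tape_roll: Roll of beige masking tape lying flat, 88 mm outer diameter, open hole about 56 mm across, so the ring is about 15 mm thick radially; 19 mm high. Too wide to take across: pinch the ring's wall from above, one finger in the hole, one outside. Origin: centre of its underside (on the axis of the hole); z up. 70 g. Bottom of the pile, on the bench.
- yellow_tray: Low round yellow plastic bench tray with a small tab on its rim, fixed to the bench; its position changes, its yaw does too. The place of the cork. Origin: centre of its underside, on the bench. Inner diameter 46, outer 52; floor 3 thick (a thing in it stands 3 above the bench), rim top 8 above the bench, the tab reaches 11 beyond the rim, no higher. mm. z is up.
- blue_tray: Low round blue plastic bench tray with a small tab on its rim, fixed to the bench; its position changes, its yaw does too. The place of the spool. Origin: centre of its underside, on the bench. Inner diameter 62, outer 68; floor 3 thick (a thing in it stands 3 above the bench), rim top 8 above the bench, the tab reaches 11 beyond the rim, no higher. mm. z is up.
- green_tray: Low round green plastic bench tray with a small tab on its rim, fixed to the bench; its position changes, its yaw does too. The place of the tin. Origin: centre of its underside, on the bench. Inner diameter 90, outer 96; floor 3 thick (a thing in it stands 3 above the bench), rim top 8 above the bench, the tab reaches 11 beyond the rim, no higher. mm. z is up.
- black_tray: Low round black plastic bench tray with a small tab on its rim, fixed to the bench; its position changes, its yaw does too. The place of the tape roll. Origin: centre of its underside, on the bench. Inner diameter 110, outer 116; floor 3 thick (a thing in it stands 3 above the bench), rim top 8 above the bench, the tab reaches 11 beyond the rim, no higher. mm. z is up.
- vial: Bystander, not to be moved: small glass specimen vial with a red screw cap, 32 mm across, 73 mm high, loose, standing among the trays. Origin: centre of its underside; z up. 50 g.
Things that resemble listed ones, but are neither listed nor needed, are in the scene too. There is more than one size of the green_tray; the one meant has the size given above.

How it is judged:
By the outcome, as a careful person would: the job done as asked, in the order asked, and still so for the second after the job is handed in, with the robot touching nothing.
It also fails if it takes over 115 s, if anything falls off the work surface, if the arm or the gripper's body presses on something with over 40 N, if the wrist force passes 120 N, or if a joint passes its speed limit or range.

## Working session

There is one attempt and no reset: what is moved stays moved. The work goes in short steps, Python scripts to look and compute and a tool call to move; the robot and the scene stay as the last step left them, time stands still between calls to the robot, and variables do not carry over. Pictures are saved under pics/ and viewed, about 12 in all and at most 16, crops included, and the job is handed in when it is done.

Besides the shell and the picture viewer there is one more tool, called after "Call:" in YAML: its name, and indented under it one key for each argument. move_arm: Moves the arm, as the interface text tells. Its arguments: {"type":"object","properties":{"commands":{"type":"string"},"force":{"type":"number"}},"required":["commands"]}

```bash
mkdir -p pics; ls; python3 - <<'E'
from station import bot
import cv2
o=bot.get_obs()
for k in o: print(k,o[k])
for n in("scene","top"):
    r=bot.read_camera(n); cv2.imwrite(f"pics/{n}0.png",r["img"][:,:,::-1]); print(n,r["K"],r["rvec"],r["tvec"])
E
```

```text
pics
t 0.0
q [-1.26210148  0.4778118   0.02235888  1.55645646 -0.01149238  1.10930658
 -0.08308417]
joint_vel [ 0.00093657  0.00080105 -0.00040247 -0.00016236 -0.0005737  -0.00037269
  0.00137167]
joint_torque [-4.72390366e-05 -5.96447754e+01  1.60719652e+00 -2.81209069e+01
  1.22158119e-02  9.30874347e-03  1.46178877e-05]
eef_pos [0.27304661 0.61665553 0.23031614]
tool_rot [-1.15757587e-04  2.06880549e-01  9.78365770e-01 -9.19596642e-04]
contact_force [0.43151927 1.12124851 0.28051681]
torque [-0.00568134 -0.00920278  0.0756186 ]
gripper_width 1.00242124271117
scene [[405.50767493   0.         258.82257465]
 [  0.         405.50767493 189.31526528]
 [  0.           0.           1.        ]] [ 2.10092988 -1.08243667  0.44376728] [-0.33373877  0.33075419  0.74320101]
top [[432.01305041   0.         251.54746079]
 [  0.         432.01305041 195.36743927]
 [  0.           0.           1.        ]] [ 2.15661083 -2.14968392  0.1464213 ] [-0.05234228  0.49150834  1.05109859]
```

View pics/scene0.png

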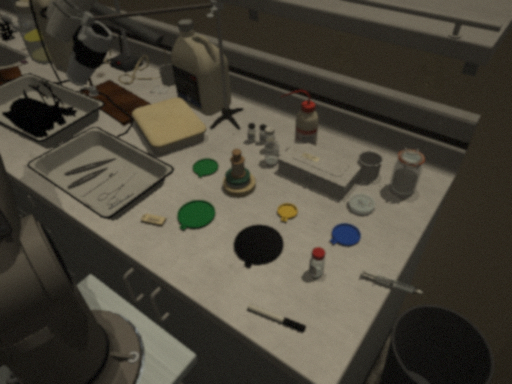

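View pics/top0.png

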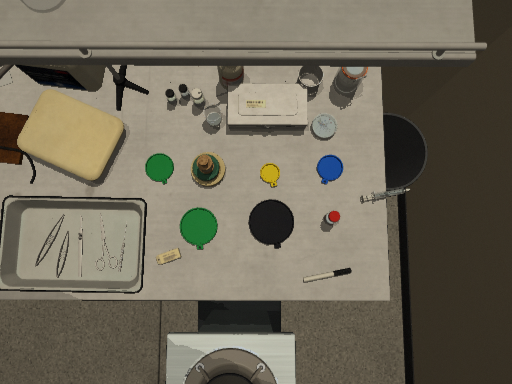

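The scene view shows the pile at about (238,175). The top view shows these positions:

| Thing | Pixel (top) |
|---|---|
| Pile | (208,168) |
| Yellow tray | (270,173) |
| Blue tray | (330,168) |
| Large green tray | (199,226) |
| Small decoy green tray | (160,167) |
| Black tray | (271,222) |
| Vial | (333,217) |

Next I'll measure the trays and zoom in on the pile in both views.

```bash
cat > h.py <<'E'
import cv2, numpy as np
from station import bot
def cam(n):
    r=bot.read_camera(n); r["R"]=cv2.Rodrigues(np.array(r["rvec"]))[0]; r["t"]=np.array(r["tvec"]).ravel(); r["K"]=np.array(r["K"]); return r
def ray(r,u,v):
    d=r["R"].T@np.linalg.inv(r["K"])@np.array([u,v,1.]); return -r["R"].T@r["t"], d
def onz(r,u,v,z):
    c,d=ray(r,u,v); return c+d*(z-c[2])/d[2]
def proj(r,p):
    return cv2.projectPoints(np.array([p],float),np.array(r["rvec"],float),np.array(r["tvec"],float),r["K"],None)[0].ravel()
def rect(r,z,x0,x1,y0,y1,s=2000):
    "metric picture of plane z: rows=-x, cols=-y"
    src=np.float32([proj(r,(x1,y1,z)),proj(r,(x1,y0,z)),proj(r,(x0,y0,z)),proj(r,(x0,y1,z))])
    w,h=int((y1-y0)*s),int((x1-x0)*s)
    return cv2.warpPerspective(r["img"],cv2.getPerspectiveTransform(src,np.float32([[0,0],[w,0],[w,h],[0,h]])),(w,h),flags=cv2.INTER_CUBIC)
E
python3 - <<'E'
from h import *
t=cam("top"); s=cam("scene")
print("tcp px",proj(t,(.273,.617,.23)),"cams",ray(t,0,0)[0],ray(s,0,0)[0])
def blob(r,m,seed,z):
    n,l,st,c=cv2.connectedComponentsWithStats(m.astype(np.uint8))
    k=l[seed[1],seed[0]]
    cs,_=cv2.findContours((l==k).astype(np.uint8),0,cv2.CHAIN_APPROX_NONE)
    cc=max(cs,key=cv2.contourArea)
    # contour to plane, remove tab by trimmed circle fit
    P=np.array([onz(r,u,v,z)[:2] for u,v in cc[:,0]])
    Q=P
    for i in range(8):
        A=np.c_[2*Q,np.ones(len(Q))]; x=np.linalg.lstsq(A,(Q**2).sum(1),rcond=None)[0]; R=np.sqrt(x[2]+x[0]**2+x[1]**2)
        e=abs(np.hypot(*(P-x[:2]).T)-R); Q=P[e<=np.quantile(e,.8)]
    return k,x[:2].round(4),round(2*R,4)
for n,r,seeds in(("top",t,dict(yellow=(270,173),blue=(330,168),green=(199,226),green2=(160,167),black=(271,222),vial=(334,216))),
                 ("scene",s,dict(yellow=(288,212),blue=(346,235),green=(196,214),green2=(205,167),black=(258,244)))):
    h=cv2.cvtColor(r["img"],cv2.COLOR_RGB2HSV).astype(int); H,S,V=h[...,0],h[...,1],h[...,2]
    for k,sd in seeds.items():
        h0=H[sd[1],sd[0]]
        m=(V<50) if k=="black" else (S>110)&(V>50)&(np.minimum(abs(H-h0),180-abs(H-h0))<12)
        print(n,k,h[sd[1],sd[0]],blob(r,m,sd,0.073 if k=="vial" else 0.008))
a=t["img"][140:200,175:240]; b=s["img"][140:205,205:270]
a=cv2.resize(a,None,fx=6,fy=6,interpolation=2); b=cv2.resize(b,(390,360),interpolation=2)
cv2.imwrite("pics/pile0.png",np.hstack([a,np.clip(b*1.6,0,255).astype(np.uint8)])[:,:,::-1])
E
```

```text
tcp px [-84.62577879 290.0931906 ] cams [ 0.34712898 -0.04875257  1.10736311] [-0.05173534 -0.47043543  0.74104089]
top yellow [ 25 219 193] (np.int32(57), array([ 0.5552, -0.0974]), np.float64(0.0506))
top blue [109 207 148] (np.int32(1), array([ 0.5697, -0.2529]), np.float64(0.0649))
top green [ 66 181 114] (np.int32(9), array([0.4164, 0.0851]), np.float64(0.0924))
top green2 [ 66 187 112] (np.int32(1), array([0.5686, 0.1894]), np.float64(0.0702))
top black [15 20 26] (np.int32(213), array([ 0.4276, -0.1006]), np.float64(0.1122))
top vial [  2 219 163] (np.int32(21), array([ 0.4371, -0.2487]), np.float64(0.025))
scene yellow [ 22 187 147] (np.int32(60), array([ 0.5529, -0.0981]), np.float64(0.0509))
scene blue [110 169  98] (np.int32(1), array([ 0.5662, -0.2538]), np.float64(0.0602))
scene green [ 65 165  82] (np.int32(2), array([0.4138, 0.0835]), np.float64(0.0886))
scene green2 [ 63 166  77] (np.int32(1), array([0.5645, 0.1867]), np.float64(0.0636))
scene black [45 64 16] (np.int32(159), array([ 0.4253, -0.1018]), np.float64(0.1113))
```

View pics/pile0.png

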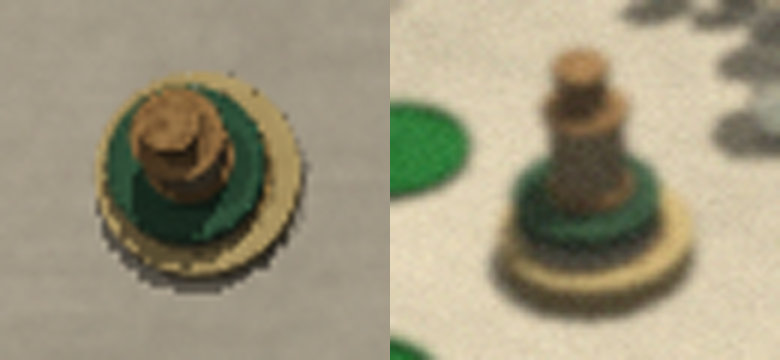

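The crop shows the pile. In the top view the cork top is at about (203,159.5), the tin rim centred at about (206,167.5) and the tape at about (208.5,169). In the scene view the cork top is at about (236.7,151). Next I'll turn these into positions.

```bash
python3 - <<'E'
from h import *
from scipy.spatial.transform import Rotation as Ro
t=cam("top"); s=cam("scene")
def p(cu,cv): return 175+cu/6-.4,140+cv/6-.4
def q(cu,cv): return 205+(cu-390)/6-.4,140+cv/5.54-.4
for n,uv,z in(("cork",p(168,120),.117),("tin",p(186,165),.043),("tape",p(201,174),.019),("spool",p(182,133),.093)): print("top",n,onz(t,*uv,z).round(4))
for n,uv,z in(("cork",q(580,64),.117),("spool",q(586,107),.093),("tin",q(587,193),.043),("tape",q(597,240),.019)): print("scene",n,onz(s,*uv,z).round(4))
o=bot.get_obs(); q=o["tool_rot"]; print(Ro.from_quat([q[1],q[2],q[3],q[0]]).as_matrix().round(3))
E
```

```text
top cork [0.5644 0.0641 0.117 ]
top tin [0.5615 0.0647 0.043 ]
top tape [0.5624 0.0608 0.019 ]
top spool [0.5644 0.0612 0.093 ]
scene cork [0.5641 0.0646 0.117 ]
scene spool [0.5638 0.0629 0.093 ]
scene tin [0.5602 0.0632 0.043 ]
scene tape [0.5566 0.0565 0.019 ]
[[-0.914  0.405 -0.   ]
 [ 0.405  0.914 -0.001]
 [-0.    -0.001 -1.   ]]
```

Call:
move_arm:
  commands: "0.7 0 0 0 0 0 -6;0.7 0 0 0 0 0 -6;0.7 0 0 0 0 0 -6;0.7 0 0 0 0 0 -5.9;0.7 -1.4 -2.7 0 0 0 0;0.7 -1.4 -2.7 0 0 0 0;0.7 -1.4 -2.7 0 0 0 0;0.7 -1.4 -2.7 0 0 0 0;0.7 -1.4 -2.7 0 0 0 0;0.7 -1.4 -2.7 0 0 0 0;0.7 -1.4 -2.7 0 0 0 0;0.7 -1.4 -2.7 0 0 0 0"
  force: 25

```text
t: 1.3
eef_pos: [0.3858, 0.3998, 0.2314]
tool_rot: [0.0, -0.0, 1.0, 0.0]
contact_force: [0.3, 0.7, 0.5]
gripper_width: 0.702
```

Call:
move_arm:
  commands: "0.7 -1.4 -2.7 0 0 0 0;0.7 -1.4 -2.7 0 0 0 0;0.7 -1.4 -2.7 0 0 0 0;0.7 -1.4 -2.7 0 0 0 0;0.7 -1.4 -2.7 0 0 0 0;0.7 -1.4 -2.7 0 0 0 0;0.7 -1.4 -2.7 0 0 0 0;0.7 -1.4 -2.7 0 0 0 0;0.7 -1.4 -2.7 0 0 0 0;0.7 0 0 0 0 0 0;0.7 0 0 0 0 0 0"

```text
t: 2.22
eef_pos: [0.5122, 0.1563, 0.2314]
tool_rot: [0.0, 0.002, 1.0, -0.0]
contact_force: [-0.9, 0.1, -0.3]
gripper_width: 0.702
```

Call:
move_arm:
  commands: "0.6 -1.3 -2.3 0 0 0 0;0.6 -1.3 -2.3 0 0 0 0;0.6 -1.3 -2.3 0 0 0 0;0.6 -1.3 -2.3 0 0 0 0;0.6 0 0 2 0 0 0;0.6 0 0 2 0 0 0;0.6 0 0 2 0 0 0;0.6 0 0 1.5 0 0 0;0.6 0 0 0 0 0 0;0.6 0 0 0 0 0 0"

```text
t: 3.05
eef_pos: [0.5628, 0.0676, 0.1559]
tool_rot: [-0.001, -0.001, 1.0, 0.0]
contact_force: [-0.0, 0.5, 0.9]
gripper_width: 0.601
```

```bash
cat > look.py <<'E'
from h import *
import sys
# usage: name x y z half -> side-by-side crops around world point
n=sys.argv[1]; P=[float(a) for a in sys.argv[2:5]]; o=[]
for c,h in(("top",32),("scene",38)):
    r=cam(c); u,v=proj(r,P).round().astype(int); a=r["img"][max(v-h,0):v+h,max(u-h,0):u+h]; print(c,"crop origin",u-h,v-h,"scale",390/(2*h))
    a=cv2.resize(a,(390,390),interpolation=2); o.append(np.clip(a*(1.6 if c=="scene" else 1.),0,255).astype(np.uint8))
cv2.imwrite(f"pics/{n}.png",np.hstack(o)[:,:,::-1])
E
python3 look.py above .5643 .0643 .13; python3 -c "
from station import bot
o=bot.get_obs();print(o['eef_pos'],o['tool_rot'])"
```

```text
top crop origin 170 126 scale 6.09375
scene crop origin 198 109 scale 5.131578947368421
[0.56404382 0.06721249 0.15736001] [ 7.33124620e-04 -6.51559544e-04  9.99999464e-01  3.31988229e-04]
```

View pics/above.png

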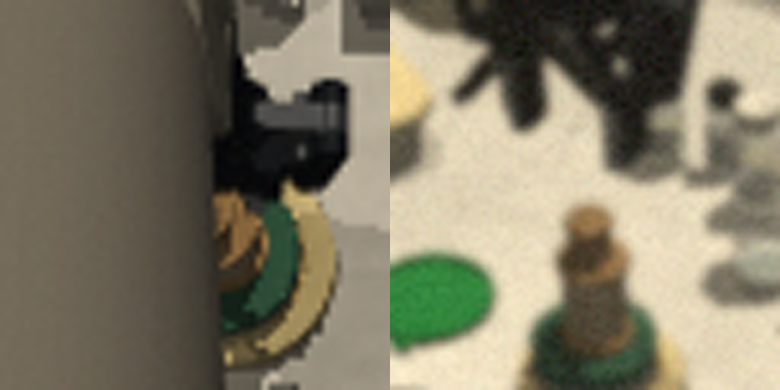

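The scene view shows the fingertips at about (575,142) in the crop, above the cork at (588,217), so they straddle it. I'll lower, then close.

Call:
move_arm:
  commands: "0.6 0 -0.3 1.5 0 0 0;0.6 0 0 1.5 0 0 0;0.6 0 0 1.5 0 0 0;0.6 0 0 1.0 0 0 0;0.6 0 0 0 0 0 0;0.6 0 0 0 0 0 0;0.2 0 0 0 0 0 0;0.2 0 0 0 0 0 0;0.2 0 0 0 0 0 0;0.2 0 0 0 0 0 0;0.2 0 0 0 0 0 0;0.2 0 0 0 0 0 0"
  force: 20

```text
t: 4.15
eef_pos: [0.5643, 0.0636, 0.1023]
tool_rot: [0.001, -0.0, 1.0, 0.0]
contact_force: [-0.3, 0.4, 5.7]
gripper_width: 0.265
```

Call:
move_arm:
  commands: "0.2 0 0 -0.5 0 0 0;0.2 0 0 -1 0 0 0;0.2 0 0 -1.5 0 0 0;0.2 0 0 -1.5 0 0 0;0.2 0 0 -1.5 0 0 0;0.2 0 0 0 0 0 0;0.2 0 0 0 0 0 0"

```text
t: 4.73
eef_pos: [0.564, 0.0634, 0.1624]
tool_rot: [0.001, -0.0, 1.0, 0.0]
contact_force: [0.6, 0.7, 0.4]
gripper_width: 0.266
```

```bash
python3 look.py lift1 .5643 .0643 .13; python3 -c "
from station import bot
o=bot.get_obs();print(o['eef_pos'],o['contact_force'],o['gripper_width'])"
```

```text
top crop origin 170 126 scale 6.09375
scene crop origin 198 109 scale 5.131578947368421
[0.56291453 0.06320907 0.16087702] [0.05659349 0.32615723 0.29804171] 0.265838054241871
```

View pics/lift1.png

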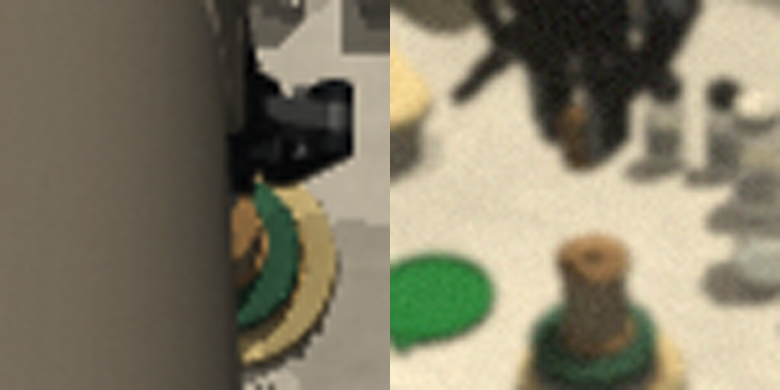

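The cork is lifted and the spool stands undisturbed. I'll check the cork's height relative to the TCP.

```bash
python3 - <<'E'
from h import *
s=cam("scene"); o=198;p=109
for z in (.145,.15,.155,.16,.165,.17,.175,.18):
    u,v=proj(s,(.5635,.0635,z)); print(z,(390+(u-o)*5.13).round(),((v-p)*5.13).round())
a=s["img"][118:152,215:252]
cv2.imwrite("pics/c1.png",np.clip(cv2.resize(a,None,fx=16,fy=16,interpolation=2)*2.,0,255).astype(np.uint8)[:,:,::-1])
E
```

```text
0.145 584.0 171.0
0.15 583.0 163.0
0.155 583.0 154.0
0.16 582.0 146.0
0.165 581.0 137.0
0.17 581.0 129.0
0.175 580.0 120.0
0.18 579.0 111.0
```

View pics/c1.png

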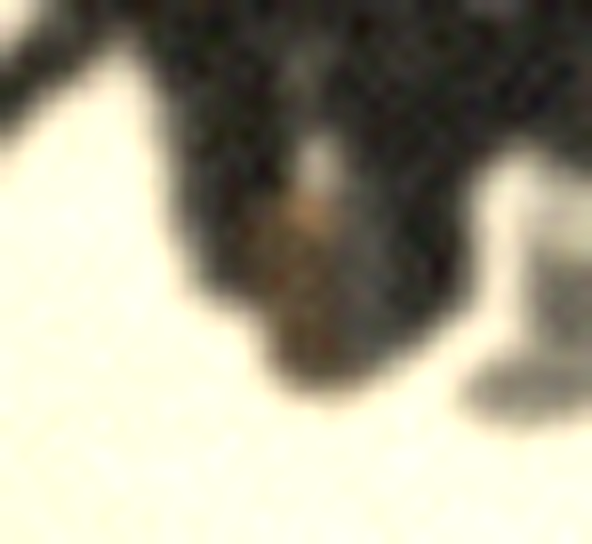

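Call:
move_arm:
  commands: "0.2 0.1 -1.6 0 0 0 0;0.2 0.1 -1.6 0 0 0 0;0.2 0.1 -1.6 0 0 0 0;0.2 0.1 -1.6 0 0 0 0;0.2 0.1 -1.6 0 0 0 0;0.2 0.1 -1.6 0 0 0 0;0.2 0.1 -1.6 0 0 0 0;0.2 0.1 -1.6 0 0 0 0;0.2 0.1 -1.6 0 0 0 0;0.2 0 -1.7 0 0 0 0;0.2 0 0 0 0 0 0;0.2 0 0 0 0 0 0"

```text
t: 5.88
eef_pos: [0.5538, -0.0984, 0.1605]
tool_rot: [-0.001, 0.001, 1.0, -0.0]
contact_force: [0.1, -0.1, -0.2]
gripper_width: 0.265
```

Call:
move_arm:
  commands: "0.2 0 0 2 0 0 0;0.2 0 0 2 0 0 0;0.2 0 0 2 0 0 0;0.2 0 0 2 0 0 0;0.2 0 0 2 0 0 0;0.2 0 0 1.5 0 0 0;0.2 0 0 1 0 0 0;0.2 0 0 0 0 0 0;0.2 0 0 0 0 0 0"

```text
t: 6.63
eef_pos: [0.5544, -0.0968, 0.036]
tool_rot: [-0.0, -0.001, 1.0, 0.0]
contact_force: [-0.4, -0.3, -0.0]
gripper_width: 0.27
```

```bash
python3 look.py place1 .5545 -.0977 .02; python3 -c "
from station import bot
for i in range(4):
  o=bot.get_obs();print(o['eef_pos'],o['contact_force'],o['gripper_width'])"
```

```text
top crop origin 238 140 scale 6.09375
scene crop origin 249 169 scale 5.131578947368421
[ 0.55528017 -0.09738963  0.03716063] [ 0.70584529 -0.12592652 -0.41842796] 0.26439075669753886
[ 0.55528017 -0.09738963  0.03716063] [ 0.70584529 -0.12592652 -0.41842796] 0.26439075669753886
[ 0.55528017 -0.09738963  0.03716063] [ 0.70584529 -0.12592652 -0.41842796] 0.26439075669753886
[ 0.55528017 -0.09738963  0.03716063] [ 0.70584529 -0.12592652 -0.41842796] 0.26439075669753886
```

View pics/place1.png

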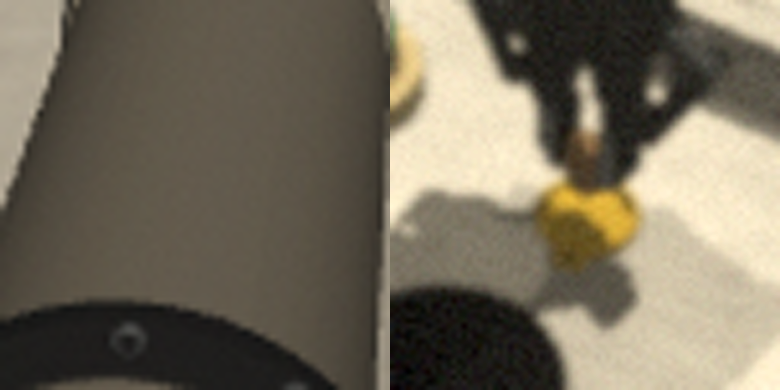

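The cork hangs centred over the yellow tray (crop cork (585,155), tray (588,215)). I'll set it down gently.

Call:
move_arm:
  commands: "0.2 0 0 0.8 0 0 0;0.2 0 0 0.6 0 0 0;0.2 0 0 0.4 0 0 0;0.2 0 0 0.3 0 0 0;0.2 0 0 0.1 0 0 0;0.2 0 0 0 0 0 0;0.2 0 0 0 0 0 0"

```text
t: 7.32
eef_pos: [0.5545, -0.0977, 0.0143]
tool_rot: [-0.0, -0.0, 1.0, 0.0]
contact_force: [-0.5, -0.3, -0.6]
gripper_width: 0.266
```

Call:
move_arm:
  commands: "0.2 0 0 0.1 0 0 0;0.2 0 0 0.1 0 0 0;0.2 0 0 0 0 0 0;0.2 0 0 0 0 0 0"

```text
t: 7.65
eef_pos: [0.5547, -0.0977, 0.0124]
tool_rot: [0.0, -0.0, 1.0, -0.0]
contact_force: [1.0, 0.4, 1.8]
gripper_width: 0.262
```

Call:
move_arm:
  commands: "0.2 0 0 0.05 0 0 0;0.2 0 0 0 0 0 0;0.2 0 0 0 0 0 0"

```text
t: 7.9
eef_pos: [0.5548, -0.0977, 0.0123]
tool_rot: [0.0, -0.0, 1.0, 0.0]
contact_force: [-1.2, 1.1, 4.5]
gripper_width: 0.265
```

Call:
move_arm:
  commands: "0.3 0 0 0 0 0 0;0.35 0 0 0 0 0 0;0.4 0 0 0 0 0 0;0.45 0 0 0 0 0 0;0.45 0 0 -0.5 0 0 0;0.45 0 0 -1 0 0 0;0.5 0 0 -2 0 0 0;0.5 0 0 -3 0 0 0;0.5 0 0 -3 0 0 0;0.5 0 0 -3 0 0 0;0.5 0 0 -2 0 0 0"

```text
t: 8.82
eef_pos: [0.5555, -0.0981, 0.1607]
tool_rot: [0.002, 0.0, 1.0, -0.0]
contact_force: [0.1, -1.3, -0.4]
gripper_width: 0.501
```

Call:
move_arm:
  commands: "0.8 -0.2 3.2 0 0 0 0;0.8 -0.2 3.2 0 0 0 0;0.8 -0.2 3.2 0 0 0 0;0.8 -0.2 3.2 0 0 0 0;0.8 -0.1 3.2 0 0 0 0;0.8 0 0 0 0 0 0;0.8 0 0 0 0 0 0"

```text
t: 9.4
eef_pos: [0.5634, 0.065, 0.1576]
tool_rot: [0.0, -0.002, 1.0, 0.0]
contact_force: [0.0, -1.3, -0.5]
gripper_width: 0.796
```

```bash
python3 look.py after1 .5545 -.0977 .02; python3 -c "
from station import bot
o=bot.get_obs();print(o['eef_pos'],o['contact_force'],o['gripper_width'])"
```

```text
top crop origin 238 140 scale 6.09375
scene crop origin 249 169 scale 5.131578947368421
[0.56341535 0.06142159 0.15738608] [ 0.31209378 -0.32832338  0.37505699] 0.8016525409996756
```

View pics/after1.png

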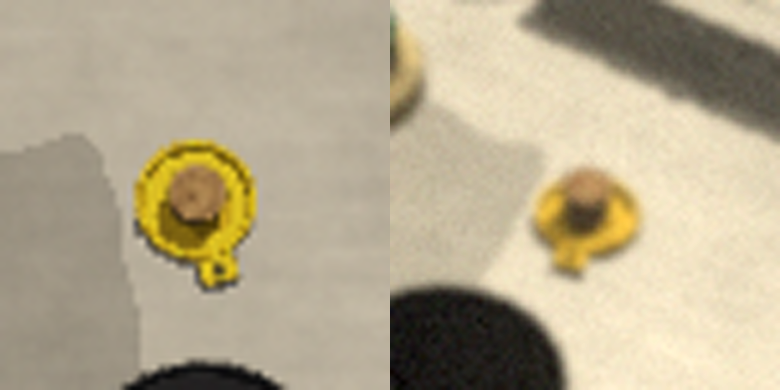

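The cork stands upright in the yellow tray, centred at crop top (197,195). Next is the spool.

Call:
move_arm:
  commands: "0.8 0 0 2 0 0 0;0.8 0 0 2 0 0 0;0.8 0 0 2 0 0 0;0.8 0 0 1.7 0 0 0;0.8 0 0 1.5 0 0 0;0.8 0 0 0 0 0 0;0.8 0 0 0 0 0 0;0.55 0 0 0 0 0 0;0.35 0 0 0 0 0 0;0.35 0 0 0 0 0 0;0.35 0 0 0 0 0 0;0.35 0 0 0 0 0 0"
  force: 25

```text
t: 10.5
eef_pos: [0.5644, 0.0621, 0.0661]
tool_rot: [0.001, -0.0, 1.0, 0.0]
contact_force: [-0.7, -1.1, 6.5]
gripper_width: 0.433
```

Call:
move_arm:
  commands: "0.35 0 0 0 0 0 0;0.35 0 0 0 0 0 0"

```text
t: 10.67
eef_pos: [0.5643, 0.0622, 0.0661]
tool_rot: [0.001, -0.0, 1.0, 0.0]
contact_force: [-1.1, -0.9, 6.9]
gripper_width: 0.433
```

Call:
move_arm:
  commands: "0.35 0 0 -0.5 0 0 0;0.35 0 0 -1 0 0 0;0.35 0 0 -1.5 0 0 0;0.35 0 0 -2 0 0 0;0.35 0 0 -2 0 0 0;0.35 0 0 -1.5 0 0 0;0.35 0 -0.8 0 0 0 0;0.35 0 -1.6 0 0 0 0;0.35 0 -2 0 0 0 0;0.35 0 -2 0 0 0 0;0.35 0 -2 0 0 0 0;0.35 0 -2 0 0 0 0"

```text
t: 11.67
eef_pos: [0.5629, -0.043, 0.1496]
tool_rot: [-0.0, -0.0, 1.0, -0.0]
contact_force: [0.5, -0.4, -0.3]
gripper_width: 0.437
```

Call:
move_arm:
  commands: "0.35 -0.1 -2.2 0 0 0 0;0.35 0 -2.2 0 0 0 0;0.35 -0.1 -2.2 0 0 0 0;0.35 0 -2.2 0 0 0 0;0.35 -0.1 -2.2 0 0 0 0;0.35 0 -2.2 0 0 0 0;0.35 -0.1 -2.2 0 0 0 0;0.35 0 -2.2 0 0 0 0;0.35 0 -2.2 0 0 0 0;0.35 0 -1.4 0 0 0 0;0.35 0 0 0 0 0 0;0.35 0 0 0 0 0 0"

```text
t: 12.67
eef_pos: [0.567, -0.2541, 0.1495]
tool_rot: [-0.0, 0.001, 1.0, 0.0]
contact_force: [-0.3, -0.0, -0.5]
gripper_width: 0.437
```

Call:
move_arm:
  commands: "0.35 0 0 1.5 0 0 0;0.35 0 0 2 0 0 0;0.35 0 0 2 0 0 0;0.35 0 0 2 0 0 0;0.35 0 0 1.5 0 0 0;0.35 0 0 0 0 0 0;0.35 0 0 0 0 0 0"

```text
t: 13.25
eef_pos: [0.5673, -0.2517, 0.0592]
tool_rot: [-0.001, -0.001, 1.0, 0.001]
contact_force: [0.4, -1.1, -0.9]
gripper_width: 0.439
```

```bash
python3 look.py place2 .568 -.2533 .03; python3 -c "
from station import bot
o=bot.get_obs();print(o['eef_pos'],o['contact_force'],o['gripper_width'])"
```

```text
top crop origin 299 134 scale 6.09375
scene crop origin 309 189 scale 5.131578947368421
[ 0.56846282 -0.25304961  0.06086478] [ 0.36879627 -0.14894328  0.09366524] 0.43642256580803257
```

View pics/place2.png

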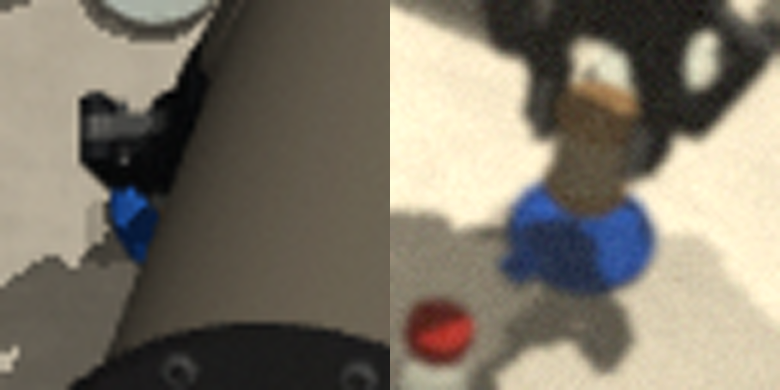

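```bash
python3 - <<'E'
from h import *
s=cam("scene")
for z in (.03,.04,.09):
    u,v=proj(s,(.568,-.253,z)); print(z,(390+(u-309)*5.13).round(),((v-189)*5.13).round())
print(bot.get_obs()["eef_pos"])
E
```

```text
0.03 583.0 197.0
0.04 586.0 182.0
0.09 601.0 105.0
[ 0.56860812 -0.25339067  0.06112618]
```

Call:
move_arm:
  commands: "0.35 0 0 1 0 0 0;0.35 0 0 1 0 0 0;0.35 0 0 0.6 0 0 0;0.35 0 0 0.4 0 0 0;0.35 0 0 0 0 0 0;0.35 0 0 0 0 0 0"

```text
t: 13.9
eef_pos: [0.5672, -0.2537, 0.0293]
tool_rot: [-0.0, -0.0, 1.0, 0.0]
contact_force: [0.6, 0.1, -1.0]
gripper_width: 0.435
```

The spool's lean in the picture (588,190 to 597,98) roughly matches the projected vertical (about 585 to 599), so it is upright within what I can see. I'll lower it the rest of the way.

Call:
move_arm:
  commands: "0.35 0 0 0.1 0 0 0;0.35 0 0 0.1 0 0 0;0.35 0 0 0.05 0 0 0;0.35 0 0 0 0 0 0;0.35 0 0 0 0 0 0"

```text
t: 14.32
eef_pos: [0.5676, -0.2537, 0.0274]
tool_rot: [0.0, -0.0, 1.0, -0.0]
contact_force: [-0.4, -0.7, -0.2]
gripper_width: 0.441
```

Call:
move_arm:
  commands: "0.35 0 0 0.1 0 0 0;0.35 0 0 0.05 0 0 0;0.35 0 0 0 0 0 0;0.35 0 0 0 0 0 0"

```text
t: 14.65
eef_pos: [0.5676, -0.2537, 0.0261]
tool_rot: [0.0, -0.0, 1.0, -0.0]
contact_force: [-1.6, 0.4, 4.6]
gripper_width: 0.435
```

Contact. Releasing, rising, and returning above the tin.

Call:
move_arm:
  commands: "0.46 0 0 0 0 0 0;0.5 0 0 0 0 0 0;0.55 0 0 0 0 0 0;0.6 0 0 0 0 0 0;0.6 0 0 0 0 0 0;0.6 0 0 -1 0 0 0;0.6 0 0 -2 0 0 0;0.6 0 0 -3 0 0 0;0.6 0 0 -3 0 0 0;0.6 0 0 -3 0 0 0;0.6 0 0 -1 0 0 0"

```text
t: 15.57
eef_pos: [0.5698, -0.2549, 0.1613]
tool_rot: [0.003, 0.0, 1.0, -0.001]
contact_force: [-0.1, -0.5, 0.1]
gripper_width: 0.599
```

Call:
move_arm:
  commands: "1 0.1 3.2 0 0 0 0;1 0.1 3.2 0 0 0 0;1 0.1 3.2 0 0 0 0;1 0.1 3.2 0 0 0 0;1 0 3.2 0 0 0 0;1 0.1 3.2 0 0 0 0;1 0 3.2 0 0 0 0;1 0 3.2 0 0 0 0;1 0 3.2 0 0 0 0;1 0 0 0 0 0 0;1 0 0 0 0 0 0"

```text
t: 16.48
eef_pos: [0.5622, 0.0369, 0.1559]
tool_rot: [-0.0, -0.002, 1.0, 0.0]
contact_force: [0.4, -0.3, -0.4]
gripper_width: 1.002
```

```bash
python3 - <<'E'
from h import *
t=cam("top"); s=cam("scene"); o=bot.get_obs(); print(o["eef_pos"],o["gripper_width"])
a=cv2.resize(t["img"][130:200,170:240],(390,390),interpolation=2); b=cv2.resize(t["img"][134:198,299:363],(390,390),interpolation=2)
cv2.imwrite("pics/after2.png",np.hstack([a,b])[:,:,::-1])
E
```

```text
[0.56233079 0.03328837 0.1559266 ] 0.9988037285345541
```

View pics/after2.png

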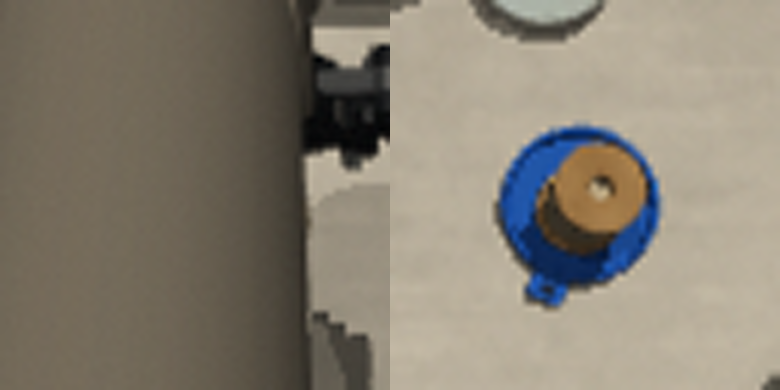

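The spool stands upright in the blue tray (top at crop (600,188)). Next I'll measure the bare lid of the tin in the scene view.

```bash
python3 - <<'E'
from h import *
s=cam("scene"); h=cv2.cvtColor(s["img"],cv2.COLOR_RGB2HSV).astype(int)
m=((abs(h[...,0]-78)<25)&(h[...,1]>70)).astype(np.uint8)
sub=m[150:205,215:262]; n,l,st,c=cv2.connectedComponentsWithStats(sub); k=1+st[1:,4].argmax(); print(st[k],c[k]+[215,150])
a=cv2.resize(s["img"][140:205,205:270],(390,390),interpolation=2); b=cv2.resize(m[140:205,205:270]*255,(390,390))
cv2.imwrite("pics/tin.png",np.hstack([np.clip(a*1.6,0,255).astype(np.uint8)[:,:,::-1],cv2.merge([b]*3)]))
print(bot.get_obs()["eef_pos"])
for x,y in((.561,.064),(.564,.064),(.561,.067)):
  print(x,y,"centre",((proj(s,(x,y,.043))-[205,140])*6).round(),"tape",((proj(s,(x,y,.019))-[205,140])*6).round())
E
```

```text
[ 12  18  22  16 178] [236.47191011 175.70786517]
[0.56239126 0.03264572 0.15590623]
0.561 0.064 centre [194. 205.] tape [197. 246.]
0.564 0.064 centre [199. 201.] tape [202. 242.]
0.561 0.067 centre [189. 202.] tape [192. 243.]
```

View pics/tin.png

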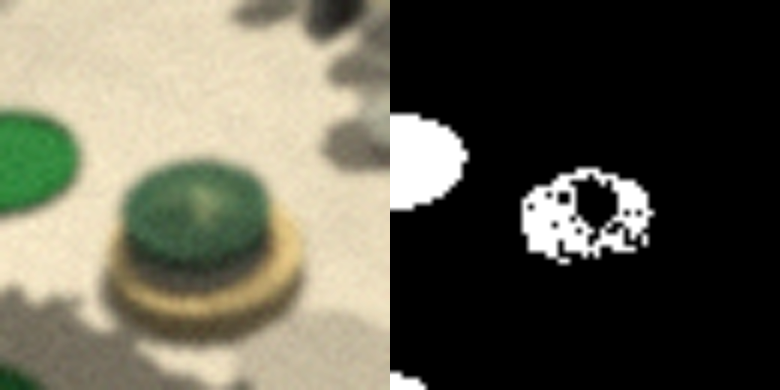

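The lid top is at about (196,204) in the crop, so the tin is at (.561,.064).

Call:
move_arm:
  commands: "1 0.1 1.5 0 0 0 0;1 0 1.6 0 0 0 0;1 0 0 2 0 0 0;1 0 0 2 0 0 0;1 0 0 2 0 0 0;1 0 0 2 0 0 0;1 0 0 1.5 0 0 0;1 0 0 0 0 0 0;1 0 0 0 0 0 0"

```text
t: 17.38
eef_pos: [0.5611, 0.0636, 0.0605]
tool_rot: [-0.001, 0.001, 1.0, -0.0]
contact_force: [-0.5, -0.3, 0.8]
gripper_width: 0.998
```

Call:
move_arm:
  commands: "1 0 0 1.2 0 0 0;1 0 0 1.2 0 0 0;1 0 0 1 0 0 0;1 0 0 0 0 0 0;1 0 0 0 0 0 0;0.9 0 0 0 0 0 0;0.85 0 0 0 0 0 0;0.8 0 0 0 0 0 0;0.72 0 0 0 0 0 0;0.72 0 0 0 0 0 0;0.72 0 0 0 0 0 0"
  force: 25

```text
t: 18.3
eef_pos: [0.5619, 0.0654, 0.0276]
tool_rot: [0.0, -0.0, 1.0, 0.0]
contact_force: [-2.0, -0.2, 6.5]
gripper_width: 0.773
```

Call:
move_arm:
  commands: "0.72 0 0 -0.3 0 0 0;0.72 0 0 -0.5 0 0 0;0.72 0 0 -1 0 0 0;0.72 0 0 -1.5 0 0 0;0.72 0 0 -1.5 0 0 0;0.72 0 0 -1 0 0 0;0.72 0 0 0 0 0 0;0.72 0 0 0 0 0 0"

```text
t: 18.97
eef_pos: [0.5618, 0.0655, 0.0855]
tool_rot: [0.001, -0.0, 1.0, 0.0]
contact_force: [0.3, -0.9, -0.7]
gripper_width: 0.772
```

```bash
python3 look.py lift3 .561 .064 .05; python3 -c "
from station import bot
o=bot.get_obs();print(o['eef_pos'],o['contact_force'],o['gripper_width'])"
```

```text
top crop origin 174 135 scale 6.09375
scene crop origin 199 134 scale 5.131578947368421
[0.56091724 0.06531876 0.08427184] [-0.1579622   0.83967901 -0.31706719] 0.769125550271604
```

View pics/lift3.png

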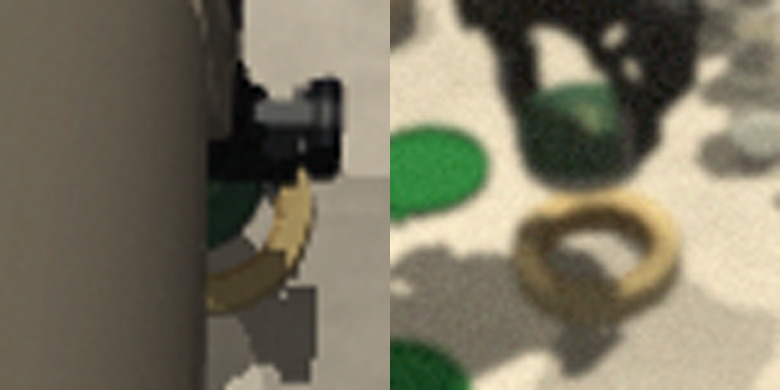

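The tin is gripped and level, and the tape roll is undisturbed on the bench, with its ring centred at about (598,255) in the crop.

Call:
move_arm:
  commands: "0.72 0.8 0.1 -0.5 0 0 0;0.72 1.5 0.2 0 0 0 0;0.72 1.5 0.2 0 0 0 0;0.72 1.5 0.2 0 0 0 0;0.72 1.5 0.2 0 0 0 0;0.72 1.5 0.2 0 0 0 0;0.72 1.5 0.2 0 0 0 0;0.72 1.5 0.2 0 0 0 0;0.72 1.5 0.2 0 0 0 0;0.72 1.5 0.2 0 0 0 0;0.72 0 0 0 0 0 0;0.72 0 0 0 0 0 0"

```text
t: 20.07
eef_pos: [0.4175, 0.0843, 0.0897]
tool_rot: [-0.0, -0.001, 1.0, -0.0]
contact_force: [-0.4, -0.2, -0.4]
gripper_width: 0.771
```

Call:
move_arm:
  commands: "0.72 0.3 0 1 0 0 0;0.72 0 0 1.5 0 0 0;0.72 0 0 1.5 0 0 0;0.72 0 0 1 0 0 0;0.72 0 0 0 0 0 0;0.72 0 0 0 0 0 0"

```text
t: 20.57
eef_pos: [0.4158, 0.084, 0.0395]
tool_rot: [-0.0, 0.0, 1.0, -0.0]
contact_force: [-0.1, 0.0, -0.8]
gripper_width: 0.771
```

Call:
move_arm:
  commands: "0.72 0 0 0.8 0 0 0;0.72 0 0 0.8 0 0 0;0.72 0 0 0.5 0 0 0;0.72 0 0 0.3 0 0 0;0.72 0 0 0 0 0 0;0.72 0 0 0 0 0 0"

```text
t: 21.07
eef_pos: [0.4153, 0.0842, 0.0156]
tool_rot: [-0.0, -0.0, 1.0, -0.0]
contact_force: [-0.8, 0.8, -0.2]
gripper_width: 0.769
```

```bash
python3 look.py place3 .4155 .0845 .03; python3 -c "
from station import bot
o=bot.get_obs();print(o['eef_pos'],o['contact_force'],o['gripper_width'])"
```

```text
top crop origin 165 194 scale 6.09375
scene crop origin 157 169 scale 5.131578947368421
[0.41558998 0.08433958 0.01596094] [-0.86782546  0.30995957 -1.10914972] 0.7659877254655364
```

View pics/place3.png

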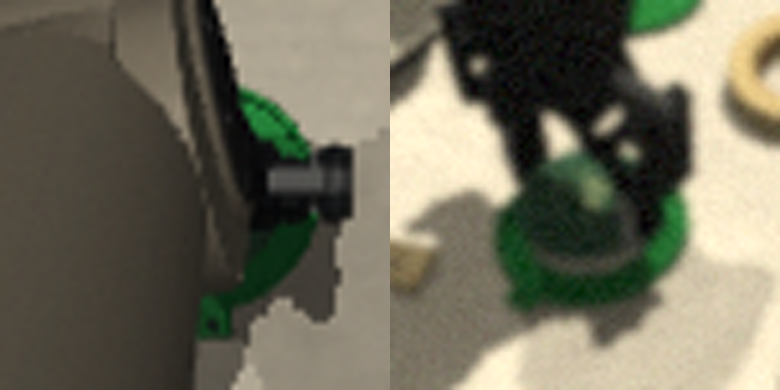

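The tin sits centred over the green tray (crop (580,215)). I'll lower it until it touches.

Call:
move_arm:
  commands: "0.72 0 0 0.1 0 0 0;0.72 0 0 0.1 0 0 0;0.72 0 0 0.1 0 0 0;0.72 0 0 0 0 0 0;0.72 0 0 0 0 0 0"

```text
t: 21.58
eef_pos: [0.4154, 0.0843, 0.0128]
tool_rot: [-0.0, -0.0, 1.0, 0.0]
contact_force: [0.6, -0.4, -0.6]
gripper_width: 0.766
```

Call:
move_arm:
  commands: "0.72 0 0 0.1 0 0 0;0.72 0 0 0.05 0 0 0;0.72 0 0 0 0 0 0;0.72 0 0 0 0 0 0"

```text
t: 21.92
eef_pos: [0.4155, 0.0843, 0.0115]
tool_rot: [0.0, -0.0, 1.0, 0.0]
contact_force: [-0.9, 0.6, 5.0]
gripper_width: 0.771
```

Call:
move_arm:
  commands: "0.85 0 0 0 0 0 0;0.9 0 0 0 0 0 0;1 0 0 0 0 0 0;1 0 0 0 0 0 0;1 0 0 -1 0 0 0;1 0 0 -2 0 0 0;1 0 0 -3 0 0 0;1 0 0 -3 0 0 0;0.6 0 0 -2 0 0 0;0.4 -1 -2.5 0 0 0 0;0.4 -1 -2.5 0 0 0 0;0.4 -1 -2.5 0 0 0 0"

```text
t: 22.92
eef_pos: [0.446, 0.0089, 0.1219]
tool_rot: [0.001, -0.001, 1.0, 0.0]
contact_force: [1.0, -0.5, -0.1]
gripper_width: 0.453
```

Call:
move_arm:
  commands: "0.4 -1 -2.5 0 0 0 0;0.4 -1 -2.5 0 0 0 0;0.4 -1 -2.5 0 0 0 0;0.4 -1 -2.5 0 0 0 0;0.4 0 -2.5 0 0 0 0;0.4 0 0 0 0 0 0;0.4 0 0 0 0 0 0"

```text
t: 23.5
eef_pos: [0.4851, -0.1173, 0.1211]
tool_rot: [-0.0, 0.002, 1.0, -0.0]
contact_force: [0.1, -0.4, 0.0]
gripper_width: 0.402
```

```bash
python3 - <<'E'
from h import *
t=cam("top"); s=cam("scene"); o=bot.get_obs(); print(o["eef_pos"],o["gripper_width"])
out=[]
for n,r in(("top",t),("scene",s)):
    h=cv2.cvtColor(r["img"],cv2.COLOR_RGB2HSV).astype(int)
    # hole + ring on metric rectified pic at z=.019
    R=rect(r,.019,.49,.63,-.01,.13,2500); out.append(cv2.resize(np.clip(R*(1.5 if n=="scene" else 1.),0,255).astype(np.uint8),(350,350)))
    u,v=proj(r,(.4155,.0845,.02)).round().astype(int)
    out.append(cv2.resize(r["img"][v-30:v+30,u-30:u+30],(350,350)))
top=np.vstack([np.hstack(out[::2]),np.hstack(out[1::2])])
cv2.imwrite("pics/tape.png",cv2.resize(top,(600,600))[:,:,::-1])
E
```

```text
[ 0.4851473  -0.11493816  0.12101846] 0.400709072643512
```

View pics/tape.png

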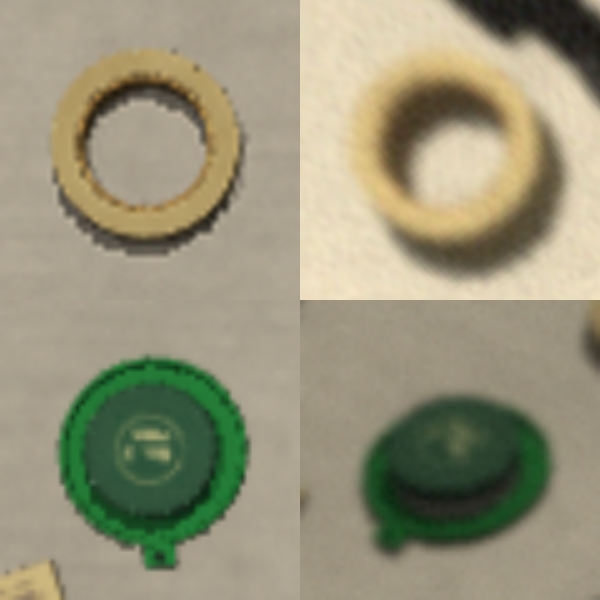

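The rectified view puts the tape ring's centre at (.562,.062) in both cameras, and the tin lies flat in the green tray. I'll pinch the ring's right wall at y = .0257.

Call:
move_arm:
  commands: "0.4 -1.3 2.3 0 0 0 0;0.4 -1.3 2.3 0 0 0 0;0.4 -1.3 2.3 0 0 0 0;0.4 -1.3 2.4 0 0 0 0;0.4 -1.3 2.4 0 0 0 0;0.4 -1.2 2.4 0 0 0 0;0.4 0 0 2 0 0 0;0.4 0 0 2 0 0 0;0.4 0 0 2 0 0 0;0.4 0 0 1 0 0 0;0.4 0 0 0 0 0 0;0.4 0 0 0 0 0 0"

```text
t: 24.6
eef_pos: [0.5621, 0.026, 0.0512]
tool_rot: [-0.0, -0.001, 1.0, 0.0]
contact_force: [0.0, 0.3, -0.1]
gripper_width: 0.397
```

Call:
move_arm:
  commands: "0.4 0 0 1.2 0 0 0;0.4 0 0 1.2 0 0 0;0.4 0 0 1 0 0 0;0.4 0 0 0.6 0 0 0;0.4 0 0 0 0 0 0;0.4 0 0 0 0 0 0;0.3 0 0 0 0 0 0;0.2 0 0 0 0 0 0;0.1 0 0 0 0 0 0;0.1 0 0 0 0 0 0;0.1 0 0 0 0 0 0;0.1 0 0 0 0 0 0"
  force: 40

```text
t: 25.6
eef_pos: [0.5629, 0.0254, 0.0119]
tool_rot: [0.001, -0.0, 1.0, 0.0]
contact_force: [-1.1, -0.2, 6.7]
gripper_width: 0.148
```

Call:
move_arm:
  commands: "0.1 0 0 -0.3 0 0 0;0.1 0 0 -0.7 0 0 0;0.1 0 0 -1 0 0 0;0.1 0 0 -1.5 0 0 0;0.1 0 0 -1.5 0 0 0;0.1 0 0 -1 0 0 0;0.1 0 0 0 0 0 0;0.1 0 0 0 0 0 0"

```text
t: 26.27
eef_pos: [0.5628, 0.0255, 0.072]
tool_rot: [0.001, -0.0, 1.0, 0.0]
contact_force: [-0.8, -0.0, -0.8]
gripper_width: 0.153
```

```bash
python3 look.py lift4 .562 .055 .06; python3 -c "
from station import bot
o=bot.get_obs();print(o['eef_pos'],o['contact_force'],o['gripper_width'])"
```

```text
top crop origin 177 134 scale 6.09375
scene crop origin 202 132 scale 5.131578947368421
[0.56189207 0.02535635 0.07078815] [-0.23485343 -0.65139661 -0.58505616] 0.14939768742201723
```

View pics/lift4.png

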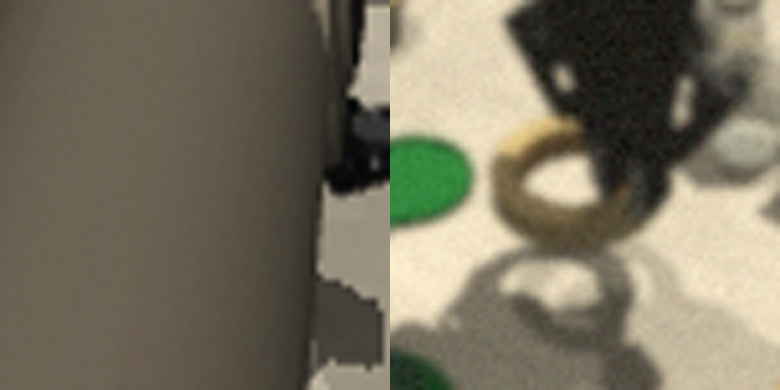

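The ring is lifted and level (crop (570,185)). Next I'll carry it over the black tray.

Call:
move_arm:
  commands: "0.1 0.5 -0.7 0 0 0 0;0.1 1.2 -1.5 0 0 0 0;0.1 1.2 -1.5 0 0 0 0;0.1 1.2 -1.5 0 0 0 0;0.1 1.2 -1.5 0 0 0 0;0.1 1.3 -1.5 0 0 0 0;0.1 1.3 -1.5 0 0 0 0;0.1 1.3 -1.5 0 0 0 0;0.1 1.3 -1.5 0 0 0 0;0.1 1.3 -1.5 0 0 0 0;0.1 1.2 -1.4 0 0 0 0;0.1 0.5 -0.7 0 0 0 0"

```text
t: 27.37
eef_pos: [0.4244, -0.1397, 0.0707]
tool_rot: [-0.001, 0.001, 1.0, -0.0]
contact_force: [-0.7, -0.1, -0.6]
gripper_width: 0.152
```

Call:
move_arm:
  commands: "0.1 0 0 1.0 0 0 0;0.1 0 0 1.5 0 0 0;0.1 0 0 1.0 0 0 0;0.1 0 0 0 0 0 0;0.1 0 0 0 0 0 0"

```text
t: 27.78
eef_pos: [0.4272, -0.137, 0.0354]
tool_rot: [-0.001, -0.001, 1.0, 0.0]
contact_force: [-0.4, -0.6, -0.6]
gripper_width: 0.154
```

```bash
python3 - <<'E'
from h import *
s=cam("scene"); o=bot.get_obs(); print(o["eef_pos"],o["contact_force"],o["gripper_width"])
# tape beige mask: lowest/leftmost extents, vs prediction for centre (.427,-.101)
h=cv2.cvtColor(s["img"],cv2.COLOR_RGB2HSV).astype(int)
m=(h[...,1]>60)&(h[...,0]>10)&(h[...,0]<30)&(h[...,2]>45); m[:195]=0; m[290:]=0; m[:,:205]=0; m[:,310:]=0
n,l,st,c=cv2.connectedComponentsWithStats(m.astype(np.uint8)); k=1+st[1:,4].argmax(); print(st[k],c[k])
zb=o["eef_pos"][2]-.0115; a=np.linspace(0,6.283,200)
C=(o["eef_pos"][0],o["eef_pos"][1]+.0366)
P=np.array([proj(s,(C[0]+.044*np.cos(b),C[1]+.044*np.sin(b),z)) for b in a for z in(zb,zb+.019)]); print(P.min(0),P.max(0)-P.min(0))
E
```

```text
[ 0.42764212 -0.13722987  0.03592373] [ 0.18534096 -0.49612007 -0.62867251] 0.15276714352220316
[239 219  34  34 469] [252.33901919 239.32622601]
[238.58502303 218.46125797] [38.86605503 34.98504396]
```

The ring's outline agrees with the prediction for a level ring within 1 px, on the sides the fingers don't hide. I'll lower it.

Call:
move_arm:
  commands: "0.1 0 0 0.7 0 0 0;0.1 0 0 0.6 0 0 0;0.1 0 0 0.4 0 0 0;0.1 0 0 0.1 0 0 0;0.1 0 0 0.1 0 0 0;0.1 0 0 0 0 0 0;0.1 0 0 0 0 0 0"

```text
t: 28.42
eef_pos: [0.4276, -0.1378, 0.0174]
tool_rot: [0.0, -0.0, 1.0, -0.0]
contact_force: [0.6, 0.3, -1.7]
gripper_width: 0.152
```

Call:
move_arm:
  commands: "0.1 0 0 0.05 0 0 0;0.1 0 0 0.05 0 0 0;0.1 0 0 0 0 0 0;0.1 0 0 0 0 0 0"

```text
t: 28.75
eef_pos: [0.4275, -0.1377, 0.0163]
tool_rot: [0.0, -0.0, 1.0, 0.0]
contact_force: [-0.8, -0.7, -0.4]
gripper_width: 0.151
```

Call:
move_arm:
  commands: "0.1 0 0 0.05 0 0 0;0.1 0 0 0.05 0 0 0;0.1 0 0 0.05 0 0 0;0.1 0 0 0 0 0 0;0.1 0 0 0 0 0 0"

```text
t: 29.17
eef_pos: [0.4275, -0.1377, 0.0148]
tool_rot: [-0.0, -0.0, 1.0, 0.0]
contact_force: [-0.6, -0.5, 0.8]
gripper_width: 0.151
```

Call:
move_arm:
  commands: "0.1 0 0 0.05 0 0 0;0.1 0 0 0.05 0 0 0;0.1 0 0 0 0 0 0;0.1 0 0 0 0 0 0"

```text
t: 29.5
eef_pos: [0.4275, -0.1377, 0.0147]
tool_rot: [0.0, -0.0, 1.0, 0.0]
contact_force: [-4.8, 0.8, 18.2]
gripper_width: 0.156
```

Call:
move_arm:
  commands: "0.1 0 0 -0.06 0 0 0;0.1 0 0 0 0 0 0;0.2 0 0 0 0 0 0;0.25 0 0 0 0 0 0;0.3 0 0 0 0 0 0;0.36 0 0 0 0 0 0;0.36 0 0 0 0 0 0;0.36 0 0 -0.5 0 0 0;0.36 0 0 -1 0 0 0;0.36 0 0 -2 0 0 0;0.36 0 0 -3 0 0 0;0.36 0 0 -3 0 0 0"

```text
t: 30.5
eef_pos: [0.4267, -0.1377, 0.1108]
tool_rot: [-0.001, 0.0, 1.0, 0.0]
contact_force: [0.2, -0.4, 0.1]
gripper_width: 0.361
```

Call:
move_arm:
  commands: "0.36 0 0 -3 0 0 0;0.36 -1 3 -1 0 0 0;0.36 -1 3 0 0 0 0;0.36 -1 3 0 0 0 0;0.36 -1 3 0 0 0 0;0.36 -1 3 0 0 0 0;0.36 -1 3 0 0 0 0;0.36 -1 3 0 0 0 0;0.36 -1 3 0 0 0 0;0.36 -1 3 0 0 0 0;0.36 0 3 0 0 0 0;0.36 0 3 0 0 0 0"

```text
t: 31.5
eef_pos: [0.5177, 0.1936, 0.1504]
tool_rot: [0.0, 0.0, 1.0, -0.0]
contact_force: [-0.1, -0.2, 0.2]
gripper_width: 0.359
```

Call:
move_arm:
  commands: "0.36 0 3 0 0 0 0;0.36 0 3 0 0 0 0;0.36 0 3 0 0 0 0;0.36 0 3 0 0 0 0;0.36 0 0 0 0 0 0;0.36 0 0 0 0 0 0;0.36 0 0 0 0 0 0"

```text
t: 32.08
eef_pos: [0.5174, 0.3114, 0.1499]
tool_rot: [0.0, -0.0, 1.0, -0.0]
contact_force: [-0.0, -0.6, 0.2]
gripper_width: 0.357
```

```bash
python3 - <<'E'
from h import *
t=cam("top"); s=cam("scene"); print(bot.get_obs()["eef_pos"])
a=cv2.resize(t["img"][130:265,140:360],(780,479),interpolation=2)
cv2.imwrite("pics/final.png",a[:,:,::-1])
h=cv2.cvtColor(t["img"],cv2.COLOR_RGB2HSV).astype(int)
m=((h[...,1]>110)&((h[...,0]<8)|(h[...,0]>172))&(h[...,2]>50)).astype(np.uint8); m[:200]=0;m[240:]=0;m[:,:315]=0;m[:,355:]=0
M=cv2.moments(m,True); print("vial",onz(t,M["m10"]/M["m00"],M["m01"]/M["m00"],.073))
E
```

```text
[0.51775157 0.31046777 0.1497948 ]
vial [ 0.43719348 -0.24894491  0.073     ]
```

View pics/final.png

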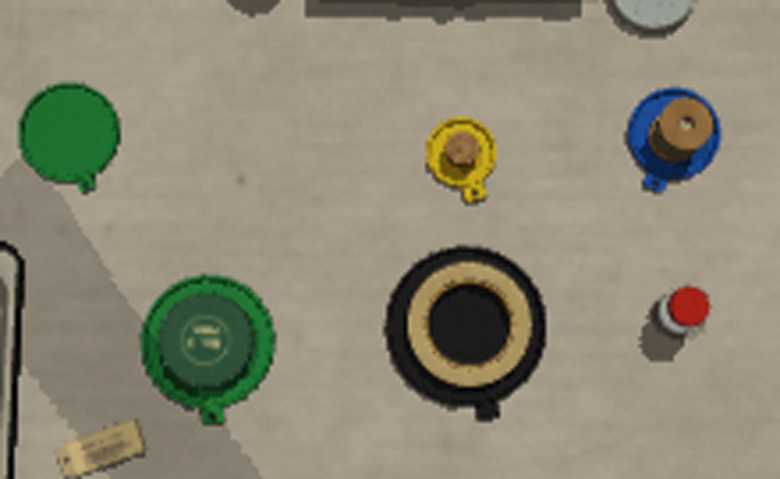

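All four things stand in their trays: cork (462,148), spool (686,125), tin (205,340) and tape (470,322). The vial (688,307) has not moved, and the arm is clear of everything.

```bash
python3 -c "
from station import bot
print(bot.hand_in())"
```

```text
the job is handed in; nothing more can be done
None
```

I took the pile apart from the top down and set each thing in its own tray: cork in yellow, spool in blue, tin in the large green one, tape roll in black. The job was handed in at about 32 s of the 115 s allowed.

- **Final check (top camera):** all four things look upright and flat inside their trays. I judged this by eye from that one view.
- **Vial:** its cap measured within about 0.3 mm of where it was at the start, (0.437, -0.249).
- **Arm:** it was clear of everything at hand-in.
- **Forces:** the highest reading I saw was about 18 N along z, when the tape roll touched the tray floor. I backed off slightly before releasing. The other set-downs read about 5 N.
- **Disagreements:** the two cameras differed by 1 to 3.6 mm on tray positions, within the trays' slack. The gripper opening read 1 to 2.5 mm less than the known widths. Neither affected a grasp or a placing, and no check failed.

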